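# Cradle the glue bottle, then hold the organiser's lid open

## Robot

A 6-joint arm with a two-finger parallel gripper is mounted at the origin on the work surface. World frame = base frame: x ahead of the robot, y to its left, z up, the work surface at z = 0. Lengths are in m, angles in rad, forces in N, time in s.
With the tool pointing down it reaches from about 0.35 to 0.925 m from the base axis. Payload 6.4 kg.
Tool frame: the origin (TCP) lies midway between the tips of the shut fingers; the grasp point (between the pads) lies 19 mm behind it; z points along the fingers, y is the line along which they close (so a half turn about z gives the same grasp; the last joint's range is limited). The gripper opens to 94 mm and grips with 3 to 60 N. Pads are 16 mm wide; open, the fingers measure 119 mm over their backs; the gripper's body (75 mm by 177 mm) begins 78 mm behind the grasp point.
Start: joints at [0.966, 0.245, 1.558, -0, 1.339, -0.174], TCP at [0.271, 0.591, 0.205] pointing down, gripper open.
Joint ranges: [-3.13, 3.13], [-1.02, 2.26], [0.13, 2.54], [-0.95, 4.09], [0.21, 2.88], [-2.74, 2.74]. Speed limits (rad/s): [2.57, 2.57, 3.14, 3.14, 3.14, 3.14].

## Interface

Orientations are given as a unit quaternion [x, y, z, w].
In Python, from workcell import sensors, camera, calibration, robot gives the robot as it stands.
- The arm moves only by the tool move_arm, never from a script. Its argument "commands" is a list of rows, each a list of 5 numbers: the finger opening in m, from 0 to 0.094, then the shift along the tool's x, y, z in m, then the turn about the tool's z in rad. A call has 1 to 20 rows; each row is the pose to reach, as a shift and turn from the pose commanded when the call began, along the tool's axes at that moment; what a row does not reach only later rows make up. A row lasts 1/8 s, in which the tool goes at most 62.5 mm and 10.7 degrees, less where a joint would pass 70% of its speed; a pose out of reach is approached as far as the arm can. A call with a gripper value outside its range is refused whole. The fingers move at their own pace and stop on an object; "newtons" is the grip in N (left out, the last holds). Time passes only in rows, so rows that repeat a pose let the fingers close. It gives the time, the measured TCP pose, the force, the opening and the grip force at its end, in the units of the state.
- sensors.get_state(): the state, without advancing time (a new reading comes with each control period).
- camera(name): name is "scene" or "top" or "wrist"; returns the picture (384x512x3 uint8, red, green, blue); there is no depth.
- calibration(name): a dict with "vertical_fov" (degrees; the focal length in pixels is half the picture's height over the tangent of half this angle, whatever the lens; pixels are square), "cx", "cy" (the principal point, pixels), "k1" (the pictures are not rectified: a ray, as slopes to the right and down, at radius r is drawn at 1 + k1 r^2 times it, then the intrinsics apply), "R" (3x3) and "t" (3): a world point X has camera coordinates R X + t. Camera axes: x right, y down, z forward; pixel columns grow to the right and rows downward; lengths in m; the calibration is good to about 2 mm. A picture is of the moment at which its call begins: read the wrist's pose just before it. calibration takes no time and is no camera call; for the wrist camera it gives the pose at the moment of the call.
- robot.job_done(): hands the job in; it is judged then, once.
The state is a dict: "clock": time; "q": joint angles; "qvel": joint speeds; "joint_torque": joint torques, N m; "tool_pos": TCP position; "tcp_rot": TCP orientation; "ft_force": force on the tool from outside, world axes, zero at the start; "moment": the same for the moment, N m; "width": finger opening in m; "grip_force": force on a finger pad.
Only numpy, scipy, OpenCV 4.12 (cv2) and the standard library are available. Lean on these libraries where they do the work, as an engineer would, in place of code of your own. Each camera call takes 0.05 s, during which the arm holds its last target. There are 200 camera calls.

## Task

The orange glue bottle stands on the lid of the clear parts organiser: lay it on its side in the V cradle, centred so that it rests in both notches (cap either way), and let go of it. Then raise the organiser's lid to 45 degrees and finish while still holding it there, steady, so that a workmate across the bench can pick parts out; the lid falls shut if released, so do not let go at the end. Leave everything else on the bench where it is.

Things in the scene. Friction and masses are not known exactly. Their poses are not given: they have to be found in the camera images.
- organiser: Clear plastic parts organiser fixed to the bench, 170 mm in x, 220 in y, 80 high without lid. Origin: centre of underside on the bench; z up. A clear lid of the same outline, 6 mm thick (top at 86 mm when shut), is hinged on the near edge (own x = -85 mm); its free edge is at own x = +85 mm, on the far side, over the blue tray front. A blue fin stands on it there.
- lid (a joint): Opening angle of the organiser's lid in rad: 0 shut (level), grows as the free (+x) edge rises, stop at 1.35. 45 degrees = 0.785. The lid weighs about 0.22 kg, its hinge is nearly free, and it falls shut from any angle.
- lid_handle (a point): Grip point of the lid's upright blue fin; moves and turns with the lid: x from hinge to free edge, y along the hinge, z lid normal. Fin 12 mm thick in y, 34 long in x, 34 tall above the lid's top face. Point: centre of the fin in x and y, 22 mm above that face, 12 below the fin's top; in point lid_hinge's frame at x 145, z 28 mm.
- lid_hinge (a point): Middle of the lid's hinge line, at the lid's underside, 80 mm above the bench; turns with the lid. The hinge line is along own y (same as the organiser's y).
- bottle: Closed orange glue bottle with a white cap, rigid, about 0.12 kg, standing upright and loose on the shut lid, on the half towards the hinge. Origin: centre of its foot; z runs from foot to cap. Straight round body 36 mm in diameter from 0 to 92 mm, short shoulder to 98 mm, cap 16 mm in diameter to 112 mm.
- bottle_mid (a point): Point on the bottle's axis 46 mm from its foot, middle of the straight body.
- cradle: Cradle fixed to the bench: dark wooden base 75 mm in x, 120 in y, 12 thick, carrying two aluminium V-notch blocks in line along own y, each 12 mm thick, centred at own y = -34 and +34 mm (56 mm clear gap). Each V is a right angle opening upwards, 45 mm wide at its top; blocks 56 mm wide in x, tops 52 mm above the bench. Origin: centre of underside; z up.
- cradle_axis (a point): Where the middle of the bottle's axis lies when the bottle rests in both notches: on the cradle's centre, 55 mm above the bench; own y runs along the notches.
- level: Red plastic spirit level lying flat, 45 x 240 x 22 mm, long in own y; origin at centre of underside; bystander.
- bowl: Small green ceramic bowl, 104 mm wide, 45 mm high; origin at centre of underside; bystander.
- wrench: Steel socket wrench lying flat, about 170 mm long in own x, socket end +x, 42 mm high; origin on its underside; bystander.
- clamp: Aluminium bar clamp with black spring grip lying flat, about 200 x 130 mm, 20 mm high; origin near the middle of its bar; bystander.
- driver: Screwdriver lying flat along own x, handle to -x; bystander.
- tape: Yellow tape measure, 65 x 36 x 65 mm, standing; origin at centre of underside; bystander.
Mind the look-alikes: they are no part of the job. Several things have the shape of the bottle; the one meant has the colours described above.

How it is judged:
By the outcome, as a careful person would: the job done as asked, in the order asked, and still so for the second after the job is handed in, while the arm keeps its last pose, push and grip.
It also fails if it takes over 58 s, if anything falls off the work surface, if the arm or the gripper's body presses on something with over 40 N, if the wrist force passes 120 N, or if a joint passes its speed limit or range.

## Working session

There is one attempt and no reset: what is moved stays moved. The work goes in short steps, Python scripts to look and compute and a tool call to move; the robot and the scene stay as the last step left them, time stands still between calls to the robot, and variables do not carry over. Pictures are saved under pics/ and viewed, at most 10 in all, crops included, and the job is handed in when it is done.

Besides the shell and the picture viewer there is one more tool, called after "Call:" in YAML: its name, and indented under it one key for each argument. move_arm: Moves the arm, as the interface text tells. Its arguments: {"type":"object","properties":{"commands":{"type":"array","items":{"type":"array","items":{"type":"number"}}},"newtons":{"type":"number"}},"required":["commands"]}

```bash
mkdir -p pics; ls; cat > h.py <<'E'
import numpy as np, cv2
from workcell import sensors, camera, calibration, robot
def K(c): return 192/np.tan(np.radians(c["vertical_fov"])/2)
def ray(c,u,v):
    f=K(c); d=np.array([(u-c["cx"])/f,(v-c["cy"])/f]); s=d.copy()
    for _ in range(20): s=d/(1+c["k1"]*(s@s))
    R=np.array(c["R"]); t=np.array(c["t"])
    return -R.T@t, R.T@np.array([s[0],s[1],1.])
def onz(c,u,v,z):
    o,d=ray(c,u,v); return o+d*(z-o[2])/d[2]
def proj(c,X):
    p=np.array(c["R"])@np.array(X)+np.array(c["t"]); s=p[:2]/p[2]; s=s*(1+c["k1"]*(s@s)); return s*K(c)+[c["cx"],c["cy"]]
def two(c1,p1,c2,p2):
    o1,d1=ray(c1,*p1);o2,d2=ray(c2,*p2)
    A=np.stack([d1,-d2],1); s=np.linalg.lstsq(A,o2-o1,rcond=None)[0]
    a=o1+d1*s[0];b=o2+d2*s[1]; return (a+b)/2,np.linalg.norm(a-b)
E
python3 - <<'E'
from h import *
np.set_printoptions(precision=4,suppress=True)
for n in ("scene","top"):
    im=camera(n); cv2.imwrite(f"pics/{n}0.png",im[:,:,::-1]); c=calibration(n); print(n,c)
s=sensors.get_state(); print(s)
E
```

```text
pics
scene {'vertical_fov': 51.61084283746934, 'cx': 258.3925029159227, 'cy': 191.59197148126788, 'k1': -0.09414872001067476, 'R': array([[-0.8323,  0.5543, -0.0069],
       [ 0.427 ,  0.6332, -0.6456],
       [-0.3535, -0.5403, -0.7636]]), 't': array([ 0.4719, -0.1825,  1.4381])}
top {'vertical_fov': 53.66759975064726, 'cx': 260.53993481203497, 'cy': 188.75102169128542, 'k1': 0.0030628395881555736, 'R': array([[ 0.0195, -0.9996, -0.0193],
       [-0.9888, -0.0165, -0.1484],
       [ 0.148 ,  0.022 , -0.9887]]), 't': array([0.0147, 0.5889, 1.1512])}
{'clock': 0.1, 'q': array([ 0.9659,  0.2457,  1.5589, -0.    ,  1.3387, -0.1741]), 'qvel': array([-0.001 , -0.0011, -0.0046, -0.0003, -0.0009,  0.0014]), 'joint_torque': array([  0.    , -41.6914, -31.5526,   0.0687,   0.031 ,  -0.    ]), 'tool_pos': array([0.2711, 0.5902, 0.2045]), 'tcp_rot': array([ 0.2137,  0.9769, -0.0008, -0.0003]), 'ft_force': array([ 0.3343,  1.2209, -0.7384]), 'moment': array([-0.0213,  0.0017, -0.031 ]), 'grip_force': 0.0, 'width': 0.09400189128277853}
```

View pics/scene0.png

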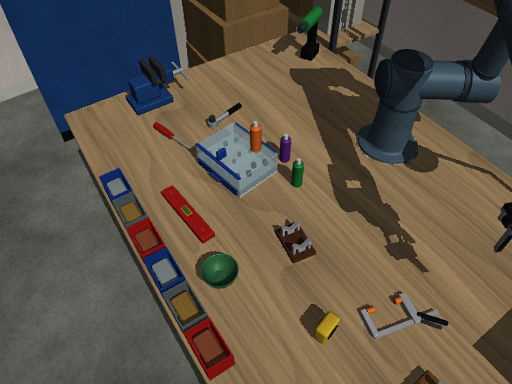

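View pics/top0.png

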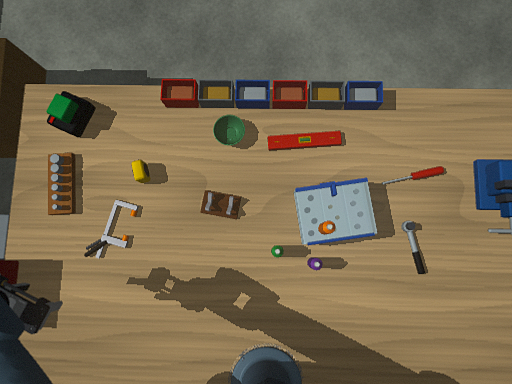

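The scene view has the orange bottle at (255,137) on the lid, the fin at (221,153) and the cradle at (295,241). In the top view the bottle is at (327,228), the fin at (333,188), the cradle at (221,204) and the organiser at (335,211).

The tool can't tilt. My plan is to grip the bottle at mid-body, with the fingers closing across the cradle axis. I'll then sweep it inward over one V block so the block's edge turns the bottle between the pads.

```bash
python3 - <<'E'
from h import *
np.set_printoptions(precision=4,suppress=True)
im=cv2.imread("pics/top0.png"); sc=cv2.imread("pics/scene0.png")
c=calibration("top"); cs=calibration("scene")
hsv=cv2.cvtColor(im,cv2.COLOR_BGR2HSV); hs=cv2.cvtColor(sc,cv2.COLOR_BGR2HSV)
def blob(h,lo,hi,box):
    m=cv2.inRange(h,lo,hi); k=np.zeros_like(m); x0,y0,x1,y1=box; k[y0:y1,x0:x1]=m[y0:y1,x0:x1]
    n,l,s,ce=cv2.connectedComponentsWithStats(k); i=1+np.argmax(s[1:,4]); return s[i],ce[i],(l==i)
s,ce,_=blob(hsv,(5,150,120),(18,255,255),(310,210,345,245)); print("orange top",s,ce)
s,ce,_=blob(hs,(5,150,100),(18,255,255),(240,110,270,160)); print("orange scene",s,ce)
s,ct,_=blob(hsv,(0,0,190),(179,60,255),(320,220,336,236)); print("cap",s,ct, onz(c,*ct,.198))
# cradle wood
s,cb,m=blob(hsv,(0,60,20),(20,255,110),(190,180,255,225)); print("wood",s,cb)
pts=np.argwhere(m)[:,::-1].astype(float)
w=np.array([onz(c,*p,.012)[:2] for p in pts],np.float32); print(cv2.minAreaRect(w))
m=cv2.inRange(hsv,(0,0,120),(179,70,255)); 
for x0,x1 in((200,222),(225,248)):
    p=np.argwhere(m[188:220,x0:x1])[:,::-1]+[x0,188]; print(len(p),p.mean(0),onz(c,*p.mean(0),.047))
s,cf,m=blob(hsv,(100,120,40),(130,255,255),(290,175,385,200)); print("front",s,cf)
big=[cv2.resize(im[170:250,190:390],None,fx=4,fy=4,interpolation=cv2.INTER_CUBIC)]
cv2.imwrite("pics/crop.png",big[0])
E
```

```text
orange top [318 221  17  12 115] [325.0783 227.313 ]
orange scene [250 124  12  28 234] [255.9274 138.0085]
cap [328 225   4   4  12] [329.5833 226.25  ] [ 0.4667 -0.1658  0.198 ]
wood [201 190  49  30 823] [223.8141 204.729 ]
((0.5392332077026367, 0.14057216048240662), (0.14839716255664825, 0.0774369016289711), 80.4660415649414)
48 [208.3333 200.8333] [0.5471 0.1882 0.047 ]
48 [229.6875 204.1042] [0.538  0.1208 0.047 ]
front [296 178  72  18 319] [331.2226 185.3197]
```

View pics/crop.png

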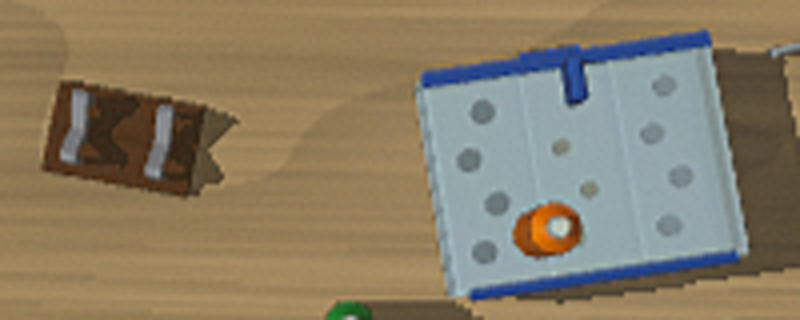

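Crop (4x, offset 190,170): cradle blocks are at (75,127) and (160,142), and the base corners are roughly (62,80), (205,107), (190,195) and (43,170). The lid front edge runs from (422,80) to (710,38), the fin is at (573,75) and the bottle cap at (558,228). Next I'll stop over the cradle for a closer look.

```bash
cat >> h.py <<'E'
from scipy.spatial.transform import Rotation as Ro
def plan(tcp,yaw):  # yaw: wanted world angle (deg) of tool y, modulo 180
    s=sensors.get_state(); R=Ro.from_quat(s["tcp_rot"]).as_matrix(); a=np.degrees(np.arctan2(R[1,1],R[0,1]))
    d=(a-yaw+90)%180-90
    print("shift",np.round(R.T@(np.array(tcp)-s["tool_pos"]),4),"turn",round(np.radians(d),4),"clock",s["clock"],"pos",s["tool_pos"],"q",s["q"].round(2),"F",s["ft_force"].round(1),"w",s["width"])
E
python3 - <<'E'
from h import *
np.set_printoptions(precision=4,suppress=True)
c=calibration("top")
P=lambda u,v,z:onz(c,190+u/4-.4,170+v/4-.4,z)
for p in((62,80),(205,107),(190,195),(43,170)): print("cr",P(*p,.012))
for p in((418,73),(710,32),(745,258),(455,297)): print("lid",P(*p,.086))
print("fin top",P(570,60,.12))
cs=calibration("scene"); print(two(c,(329.6,226.25),cs,(256.,122.)))
plan((.49,.154,.30),-9)
E
```

```text
cr [0.5876 0.2058 0.012 ]
cr [0.5675 0.0891 0.012 ]
cr [0.4963 0.0992 0.012 ]
cr [0.5143 0.2181 0.012 ]
lid [ 0.5868 -0.0774  0.086 ]
lid [ 0.6219 -0.2982  0.086 ]
lid [ 0.452  -0.3203  0.086 ]
lid [ 0.4192 -0.1058  0.086 ]
fin top [ 0.5931 -0.1866  0.12  ]
(array([ 0.4658, -0.1655,  0.1941]), np.float64(0.0029281995277442114))
shift [-0.381  -0.3051 -0.0951] turn 1.2971 clock 0.1 pos [0.2711 0.5902 0.2045] q [ 0.97  0.25  1.56 -0.    1.34 -0.17] F [ 0.3  1.2 -0.7] w 0.09400189128277853
```

Call:
move_arm:
  commands:
    - [0.094,-0.38,-0.305,-0.095,1.297]
    - [0.094,-0.38,-0.305,-0.095,1.297]
    - [0.094,-0.38,-0.305,-0.095,1.297]
    - [0.094,-0.38,-0.305,-0.095,1.297]
    - [0.094,-0.38,-0.305,-0.095,1.297]
    - [0.094,-0.38,-0.305,-0.095,1.297]
    - [0.094,-0.38,-0.305,-0.095,1.297]
    - [0.094,-0.38,-0.305,-0.095,1.297]
    - [0.094,-0.38,-0.305,-0.095,1.297]
    - [0.094,-0.38,-0.305,-0.095,1.297]
    - [0.094,-0.38,-0.305,-0.095,1.297]
    - [0.094,-0.38,-0.305,-0.095,1.297]

```text
clock: 1.6
tool_pos: [0.4887, 0.1559, 0.3001]
tcp_rot: [0.76, 0.65, -0.0, -0.0]
ft_force: [1.0, 0.1, 0.1]
width: 0.0939
grip_force: 0.0
```

```bash
python3 - <<'E'
from h import *
np.set_printoptions(precision=4,suppress=True)
import json
s=sensors.get_state(); c=calibration("wrist"); im=camera("wrist"); cv2.imwrite("pics/w1.png",im[:,:,::-1])
np.savez("w1.npz",R=c["R"],t=c["t"],k=[c["vertical_fov"],c["cx"],c["cy"],c["k1"]]); 
print(proj(c,(.5414,.153,.012)),proj(c,s["tool_pos"]))
plan((.467,-.166,.25),-9)
E
```

```text
[282.9866 152.3045] [244.6107 236.0733]
shift [-0.3213  0.0282  0.0502] turn 0.0019 clock 1.65 pos [0.4889 0.1558 0.3002] q [ 0.09 -0.15  1.79  0.    1.5   0.24] F [ 0.2 -0.1  1.1] w 0.09393670559002518
```

View pics/w1.png

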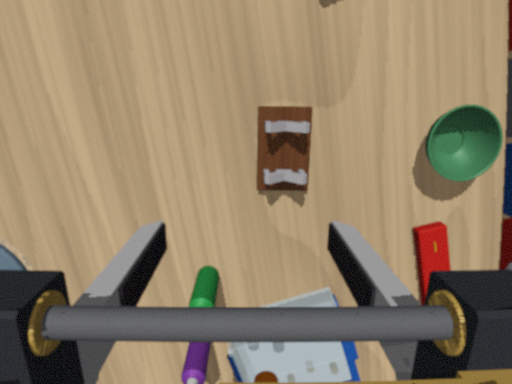

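Wrist view, with up being +y and right +x: the cradle base spans (258..312, 107..190), and its blocks are at (287,127) and (285,177), nearly aligned with the image. I'll measure it from this and project the next waypoint.

```bash
python3 - <<'E'
from h import *
np.set_printoptions(precision=4,suppress=True)
z=np.load("w1.npz"); k=z["k"]; c=dict(R=z["R"],t=z["t"],vertical_fov=k[0],cx=k[1],cy=k[2],k1=k[3])
im=cv2.imread("pics/w1.png"); h=cv2.cvtColor(im,cv2.COLOR_BGR2HSV)
m=cv2.inRange(h,(0,0,150),(179,50,255)); n=0
B=[]
for v0,v1 in((112,140),(160,188)):
    k=np.zeros_like(m); k[v0:v1,255:315]=m[v0:v1,255:315]
    n,l,s,ce=cv2.connectedComponentsWithStats(k); i=1+np.argmax(s[1:,4]); print(s[i],ce[i]); x,y,w,hh,_=s[i]
    # top corners: use bbox centre in u (block is 56 wide at z .052)
    B.append((x+(w-1)/2,ce[i][1])); print(onz(c,x-.5,ce[i][1],.052),onz(c,x+w-.5,ce[i][1],.052))
k=cv2.inRange(h,(0,90,20),(20,255,130)); k[:100]=0;k[195:]=0;k[:,:250]=0;k[:,320:]=0
k=cv2.morphologyEx(k|(m&255),cv2.MORPH_OPEN,np.ones((5,5)));k[:100]=0;k[195:]=0;k[:,:250]=0;k[:,320:]=0
p=np.argwhere(k)[:,::-1]; r=cv2.minAreaRect(p.astype(np.float32)); print(r)
q=cv2.boxPoints(r); w=np.array([onz(c,*a,.012) for a in q]); print(w,w.mean(0))
E
```

```text
[286 122  21  10 178] [295.9101 126.4045]
[0.5453 0.1921 0.052 ] [0.5718 0.1881 0.052 ]
[276 170  29  13 212] [292.4104 175.8632]
[0.5243 0.1302 0.052 ] [0.5622 0.1243 0.052 ]
((283.9999694824219, 149.0), (53.99999237060547, 83.99998474121094), 0.0)
[[0.4968 0.1024 0.012 ]
 [0.5141 0.2204 0.012 ]
 [0.5873 0.2093 0.012 ]
 [0.5748 0.0903 0.012 ]] [0.5433 0.1556 0.012 ]
```

Call:
move_arm:
  commands:
    - [0.094,-0.24,-0.02,0,0]
    - [0.094,-0.24,-0.02,0,0]
    - [0.094,-0.24,-0.02,0,0]
    - [0.094,-0.24,-0.02,0,0]
    - [0.094,-0.24,-0.02,0,0]
    - [0.094,-0.24,-0.02,0,0]
    - [0.094,-0.24,-0.02,0,0]

```text
clock: 2.52
tool_pos: [0.4324, -0.0777, 0.3004]
tcp_rot: [0.759, 0.651, 0.0, -0.0]
ft_force: [0.8, 0.4, -0.1]
width: 0.094
grip_force: 0.0
```

Call:
move_arm:
  commands:
    - [0.094,-0.1,0.03,0,0]
    - [0.094,-0.1,0.03,0,0]
    - [0.094,-0.1,0.03,0,0]
    - [0.094,-0.1,0.03,0,0]
    - [0.094,-0.1,0.03,0,0]

```text
clock: 3.15
tool_pos: [0.4463, -0.1812, 0.3005]
tcp_rot: [0.76, 0.65, 0.0, 0.0]
ft_force: [1.2, -0.5, 0.5]
width: 0.0938
grip_force: 0.0
```

```bash
python3 - <<'E'
from h import *
np.set_printoptions(precision=4,suppress=True)
s=sensors.get_state(); c=calibration("wrist"); im=camera("wrist")[:,:,::-1].copy(); cv2.imwrite("pics/w2.png",im)
np.savez("w2.npz",R=c["R"],t=c["t"],k=[c["vertical_fov"],c["cx"],c["cy"],c["k1"]])
print(proj(c,(.4662,-.1657,.198)),proj(c,(.466,-.1655,.098)))
plan((.467,-.166,.25),-9)
a=cv2.imread("pics/w1.png")[100:197,250:320]
a=cv2.resize(a,None,fx=5,fy=5,interpolation=cv2.INTER_CUBIC)
b=np.zeros((485,800,3),np.uint8); b[:,:350]=a; b[:336,352:800]=cv2.resize(im,(448,336)); cv2.imwrite("pics/v2.png",b)
E
```

```text
[265.2559 169.639 ] [260.3527 152.0464]
shift [0.0183 0.0181 0.0506] turn 0.0021 clock 3.2 pos [ 0.4462 -0.1813  0.3006] q [-0.62 -0.23  1.86  0.    1.51 -0.47] F [-0.   0.4 -1.3] w 0.09410325786572835
```

View pics/v2.png

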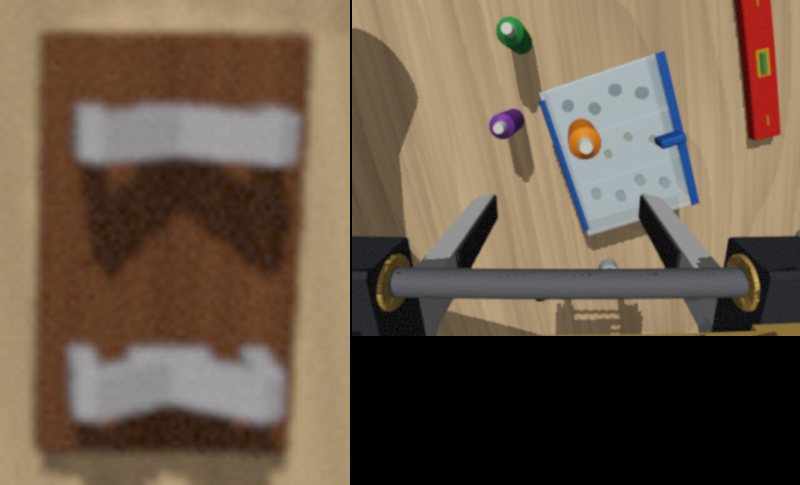

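Left crop (5x, offset 250,100): the base corners are (42,33), (310,33), (285,455) and (37,452). Right panel (0.875x, x-offset 352): the cap is at (586,146), the lid corners are (541,94), (664,53), (697,203) and (588,233), and the fin is at (671,140).

```bash
python3 - <<'E'
from h import *
np.set_printoptions(precision=4,suppress=True)
def L(f):
    z=np.load(f); k=z["k"]; return dict(R=z["R"],t=z["t"],vertical_fov=k[0],cx=k[1],cy=k[2],k1=k[3])
c=L("w1.npz")
print("campos",-c["R"].T@c["t"])
w=np.array([onz(c,250+(x+.5)/5-.5,100+(y+.5)/5-.5,.012) for x,y in((42,33),(310,33),(285,453),(39,453))]); print(w,w.mean(0))
d=(w[0]+w[1]-w[2]-w[3]); print("yaw",np.degrees(np.arctan2(-d[0],d[1])))
c=L("w2.npz"); im=cv2.imread("pics/w2.png"); h=cv2.cvtColor(im,cv2.COLOR_BGR2HSV)
m=cv2.inRange(h,(0,0,200),(179,80,255))[150:185,255:280]; p=np.argwhere(m)[:,::-1].mean(0)+[255,150]; print("cap",p,len(np.argwhere(m)),onz(c,*p,.198))
w=np.array([onz(c,(x-352)/.875,y/.875,.086) for x,y in((541,94),(664,53),(697,203),(588,233))]); print("lid",w,w.mean(0))
d=w[1]+w[2]-w[0]-w[3];print("yaw",np.degrees(np.arctan2(d[1],d[0])))
m=cv2.inRange(h,(100,120,40),(130,255,255)); m[:130]=0;m[190:]=0;m[:,:345]=0;m[:,400:]=0
n,l,s,ce=cv2.connectedComponentsWithStats(m); print(s,ce)
E
```

```text
campos [0.5017 0.2313 0.4798]
[[0.5156 0.2213 0.012 ]
 [0.5883 0.2102 0.012 ]
 [0.5686 0.0925 0.012 ]
 [0.4975 0.1035 0.012 ]] [0.5425 0.1569 0.012 ]
yaw -9.11423829366994
cap [nan nan] 0 [nan nan nan]
lid [[ 0.423  -0.1082  0.086 ]
 [ 0.5881 -0.0811  0.086 ]
 [ 0.622  -0.2955  0.086 ]
 [ 0.457  -0.3185  0.086 ]] [ 0.5225 -0.2008  0.086 ]
yaw 8.614066823056756
[[     0      0    512    384 195708]
 [   346    130     41     60    900]] [[254.975  191.6478]
 [369.6656 159.3633]]<stdin>:10: RuntimeWarning: Mean of empty slice.
  ret = um.true_divide(
```

Call:
move_arm:
  commands:
    - [0.06,0.019,0.018,0.04,0]
    - [0.06,0.019,0.018,0.04,0]
    - [0.06,0.019,0.018,0.08,0]
    - [0.06,0.019,0.018,0.12,0]
    - [0.06,0.019,0.018,0.16,0]
    - [0.06,0.019,0.018,0.188,0]
    - [0.06,0.019,0.018,0.188,0]
    - [0.06,0.019,0.018,0.188,0]

```text
clock: 4.2
tool_pos: [0.4679, -0.1675, 0.1147]
tcp_rot: [0.76, 0.65, 0.0, 0.002]
ft_force: [0.2, -1.3, -0.4]
width: 0.0601
grip_force: 0.0
```

```bash
python3 - <<'E'
from h import *
np.set_printoptions(precision=4,suppress=True)
a=camera("scene")[80:200,190:310,::-1]; b=camera("wrist")[:,:,::-1]
o=np.zeros((384,800,3),np.uint8); o[:,:384]=cv2.resize(a,(384,384)); o[:312,384:]=cv2.resize(b,(416,312)); cv2.imwrite("pics/v3.png",o)
plan((.467,-.165,.113),-9)
E
```

```text
shift [ 0.0023 -0.0014  0.0017] turn 0.0002 clock 4.3 pos [ 0.4681 -0.1675  0.1147] q [-0.57 -0.01  2.02 -0.    1.13 -0.42] F [-0.2  0.  -0.6] w 0.060259601861834565
```

View pics/v3.png

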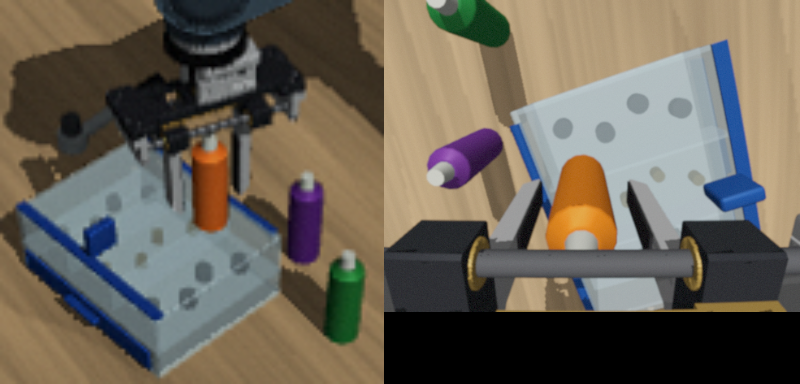

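The scene view (left) and wrist view (right) show the orange bottle standing midway between the open fingers, so I'll close on it and lift.

Call:
move_arm:
  commands:
    - [0.06,0.003,-0.001,0.001,0]
    - [0.0,0.003,-0.001,0.001,0]
    - [0.0,0.003,-0.001,0.001,0]
    - [0.0,0.003,-0.001,0.001,0]
    - [0.0,0.003,-0.001,0.001,0]
    - [0.0,0.003,-0.001,0.001,0]
    - [0.0,0.003,-0.001,0.001,0]
    - [0.0,0.003,-0.001,-0.03,0]
    - [0.0,0.003,-0.001,-0.06,0]
    - [0.0,0.003,-0.001,-0.06,0]
    - [0.0,0.003,-0.001,-0.06,0]
  newtons: 14

```text
clock: 5.68
tool_pos: [0.4655, -0.163, 0.1709]
tcp_rot: [0.76, 0.649, -0.0, -0.001]
ft_force: [-0.9, -0.3, -1.5]
width: 0.0359
grip_force: 14.0
```

```bash
python3 - <<'E'
from h import *
np.set_printoptions(precision=4,suppress=True)
# cradle own y direction; start point 75 mm on the -y side, high
C=np.array([.542,.155]); y=np.array([np.sin(np.radians(9.1)),np.cos(np.radians(9.1))])
for r,z in((-.08,.18),(-.075,.055)):
    plan((*(C+y*r),z),-9.1)
print(sensors.get_state()["grip_force"])
E
```

```text
shift [ 0.2461  0.0257 -0.0089] turn 0.0018 clock 5.675 pos [ 0.4655 -0.163   0.1709] q [-0.57 -0.09  1.98 -0.    1.26 -0.41] F [-0.9 -0.3 -1.5] w 0.035922714971752895
shift [0.251  0.0259 0.1161] turn 0.0018 clock 5.675 pos [ 0.4655 -0.163   0.1709] q [-0.57 -0.09  1.98 -0.    1.26 -0.41] F [-0.9 -0.3 -1.5] w 0.035922714971752895
13.998591879299056
```

Call:
move_arm:
  commands:
    - [0,0.06,0.006,0,0]
    - [0,0.12,0.012,0,0]
    - [0,0.18,0.019,0,0]
    - [0,0.23,0.024,0,0]
    - [0,0.246,0.026,0.02,0]
    - [0,0.246,0.026,0.06,0]
    - [0,0.246,0.026,0.1,0]
    - [0,0.246,0.026,0.115,0]
    - [0,0.246,0.026,0.115,0]
    - [0,0.246,0.026,0.115,0]

```text
clock: 6.92
tool_pos: [0.5316, 0.0752, 0.0589]
tcp_rot: [0.76, 0.649, 0.001, 0.001]
ft_force: [0.2, 0.7, -0.3]
width: 0.0362
grip_force: 14.0
```

```bash
python3 - <<'E'
from h import *
np.set_printoptions(precision=4,suppress=True)
a=camera("scene")[160:280,220:340,::-1]; b=camera("wrist")[:,:,::-1]
o=np.zeros((384,800,3),np.uint8); o[:,:384]=cv2.resize(a,(384,384)); o[:312,384:]=cv2.resize(b,(416,312)); cv2.imwrite("pics/v4.png",o)
C=np.array([.542,.155]); 
plan((*C,.055),-9.1)
E
```

```text
shift [ 0.0804 -0.0024  0.0041] turn 0.0017 clock 7.025 pos [0.5318 0.0753 0.0591] q [-0.07  0.17  1.94  0.    1.03  0.09] F [-0.  -0.4 -1.3] w 0.03595955614166173
```

View pics/v4.png

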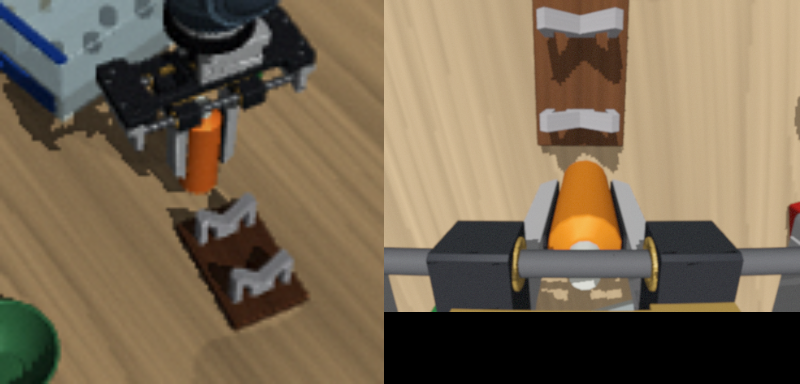

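The bottle hangs upright just outside the near block and is centred on the V line; wrist pixel columns are about 583 for the bottle and 580 for the cradle. Next is the slow inward sweep at constant height, so the block edge turns the bottle.

Call:
move_arm:
  commands:
    - [0,0.008,-0.002,0.003,0]
    - [0,0.016,-0.002,0.003,0]
    - [0,0.022,-0.002,0.003,0]
    - [0,0.028,-0.002,0.003,0]
    - [0,0.034,-0.002,0.003,0]
    - [0,0.04,-0.002,0.003,0]
    - [0,0.046,-0.002,0.003,0]
    - [0,0.052,-0.002,0.003,0]
    - [0,0.058,-0.002,0.003,0]
    - [0,0.064,-0.002,0.003,0]
    - [0,0.066,-0.002,0.003,0]
    - [0,0.066,-0.002,0.003,0]

```text
clock: 8.52
tool_pos: [0.5387, 0.1412, 0.0544]
tcp_rot: [0.76, 0.65, 0.0, -0.0]
ft_force: [-0.4, -1.3, -0.6]
width: 0.0352
grip_force: 14.0
```

```bash
python3 - <<'E'
from h import *
np.set_printoptions(precision=4,suppress=True)
a=camera("scene")[160:280,220:340,::-1]; b=camera("wrist")[:,:,::-1]
o=np.zeros((384,800,3),np.uint8); o[:,:384]=cv2.resize(a,(384,384)); o[:312,384:]=cv2.resize(b,(416,312)); cv2.imwrite("pics/v5.png",o)
C=np.array([.542,.155]); 
plan((*C,.036),-9.1)
E
```

```text
shift [0.0143 0.001  0.0184] turn 0.0015 clock 8.625 pos [0.5387 0.141  0.0544] q [0.05 0.22 1.89 0.   1.03 0.21] F [-1.3 -0.2 -1.7] w 0.03551530289782366
```

View pics/v5.png

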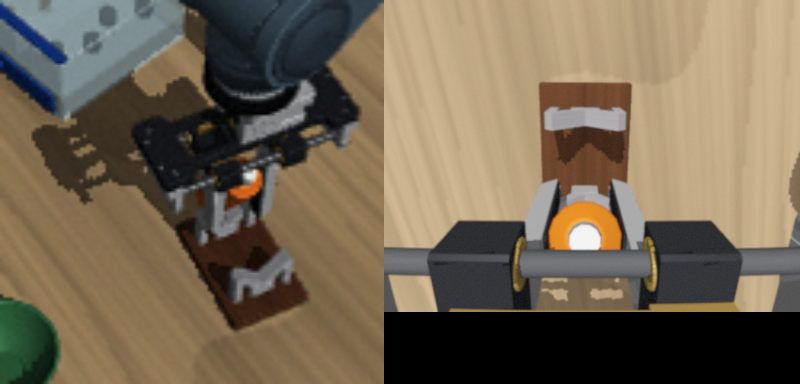

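The bottle has pivoted as planned: its cap now leans inward at roughly 55° and the near block is under the foot end. I'll continue diagonally down into the notches.

Call:
move_arm:
  commands:
    - [0,0.003,0.001,0.003,0]
    - [0,0.006,0.001,0.006,0]
    - [0,0.009,0.001,0.009,0]
    - [0,0.012,0.001,0.012,0]
    - [0,0.014,0.001,0.015,0]
    - [0,0.014,0.001,0.018,0]
    - [0,0.014,0.001,0.018,0]
    - [0,0.014,0.001,0.018,0]

```text
clock: 9.62
tool_pos: [0.5417, 0.1544, 0.0361]
tcp_rot: [0.76, 0.649, -0.0, -0.0]
ft_force: [-1.5, -1.2, -1.1]
width: 0.0358
grip_force: 14.0
```

```bash
python3 - <<'E'
from h import *
np.set_printoptions(precision=4,suppress=True)
a=camera("scene")[160:280,220:340,::-1]; b=camera("wrist")[:,:,::-1]
o=np.zeros((384,800,3),np.uint8); o[:,:384]=cv2.resize(a,(384,384)); o[:312,384:]=cv2.resize(b,(416,312)); cv2.imwrite("pics/v6.png",o)
C=np.array([.542,.155]); 
plan((*C,.036),-9.1)
E
```

```text
shift [0.0006 0.0002 0.0002] turn 0.0017 clock 9.725 pos [0.5417 0.1544 0.0362] q [ 0.08  0.26  1.88 -0.    1.    0.23] F [-1.2 -0.9 -0.7] w 0.03535316303322179
```

View pics/v6.png

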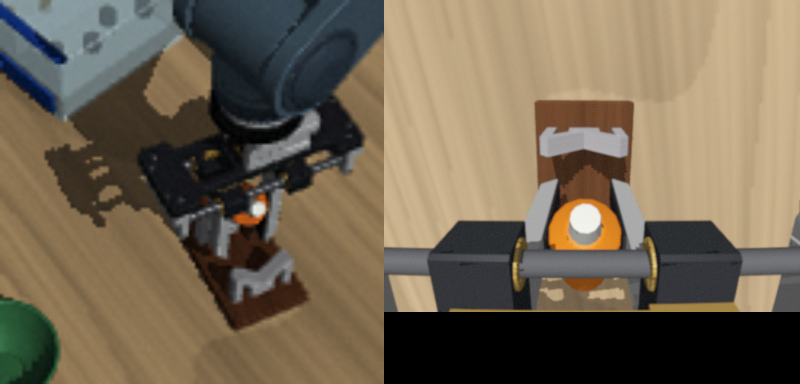

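The cap still points up and inward at wrist-panel (585,218) instead of lying over the far block, so the bottle isn't level. I'll work out its tilt from the cap pixel.

```bash
python3 - <<'E'
from h import *
np.set_printoptions(precision=4,suppress=True)
s=sensors.get_state(); c=calibration("wrist"); im=camera("wrist")[:,:,::-1].copy(); h=cv2.cvtColor(im,cv2.COLOR_BGR2HSV)
m=cv2.inRange(h,(0,0,225),(179,40,255)); m[:235]=0;m[300:]=0;m[:,:220]=0;m[:,275:]=0
n,l,st,ce=cv2.connectedComponentsWithStats(m); print(st[1:],ce[1:])
P=s["tool_pos"]+[0,0,.019]; y=np.array([np.sin(np.radians(9.1)),np.cos(np.radians(9.1)),0])
for L in(.066,.056,.076):
  for t in range(0,91,15): print(L,t,proj(c,P+L*(np.sin(np.radians(t))*y+[0,0,np.cos(np.radians(t))])))
sc=camera("scene"); cs=calibration("scene"); hs=cv2.cvtColor(sc,cv2.COLOR_RGB2HSV)
m=cv2.inRange(hs,(0,0,200),(179,60,255)); m[:200]=0;m[245:]=0;m[:,:285]=0;m[:,315:]=0
n,l,st,ce=cv2.connectedComponentsWithStats(m); print("scene",st[1:],ce[1:])
for t in range(0,91,15): print(t,proj(cs,P+.066*(np.sin(np.radians(t))*y+[0,0,np.cos(np.radians(t))])))
E
```

```text
[[ 229  251   37   36 1019]] [[247.2659 268.3543]]
0.066 0 [243.1419 335.071 ]
0.066 15 [243.2104 287.0541]
0.066 30 [243.4197 234.4391]
0.066 45 [243.7251 187.0496]
0.066 60 [244.0609 151.8204]
0.066 75 [244.3724 130.9039]
0.066 90 [244.6302 122.9315]
0.056 0 [243.4245 316.6626]
0.056 15 [243.485  278.8856]
0.056 30 [243.645  237.9163]
0.056 45 [243.8759 200.3291]
0.056 60 [244.1349 171.1193]
0.056 75 [244.3837 152.4252]
0.056 90 [244.5979 143.941 ]
0.076 0 [242.809  356.8016]
0.076 15 [242.8811 296.8497]
0.076 30 [243.1515 230.2982]
0.076 45 [243.551  171.6602]
0.076 60 [243.9793 130.3045]
0.076 75 [244.3612 107.8791]
0.076 90 [244.6643 101.2921]
scene [[299 224   4   4  13]] [[300.4615 225.1538]]
0 [297.5765 216.8864]
15 [300.5276 222.0348]
30 [303.1803 227.8733]
45 [305.3186 233.9411]
60 [306.7722 239.7528]
75 [307.4355 244.8529]
90 [307.2766 248.8648]
```

```bash
python3 - <<'E'
from h import *
np.set_printoptions(precision=4,suppress=True)
s=sensors.get_state(); c=calibration("wrist"); cs=calibration("scene")
X,e=two(c,(247.3,268.4),cs,(300.5,225.2)); P=s["tool_pos"]+[0,0,.019]; y=np.array([np.sin(np.radians(9.1)),np.cos(np.radians(9.1)),0])
d=X-P; print(X,e,"along y",d@y,"up",d[2],"len",np.linalg.norm(d),"tilt",np.degrees(np.arctan2(d@y,d[2])))
sc=camera("scene"); a=cv2.resize(sc[185:270,255:335,::-1],(560,595),interpolation=cv2.INTER_CUBIC); cv2.imwrite("pics/v7.png",a)
E
```

```text
[0.5462 0.1739 0.1099] 0.0015666469451353538 along y 0.01989490150808038 up 0.05467526279535159 len 0.058196863181996586 tilt 19.99512633784254
```

View pics/v7.png

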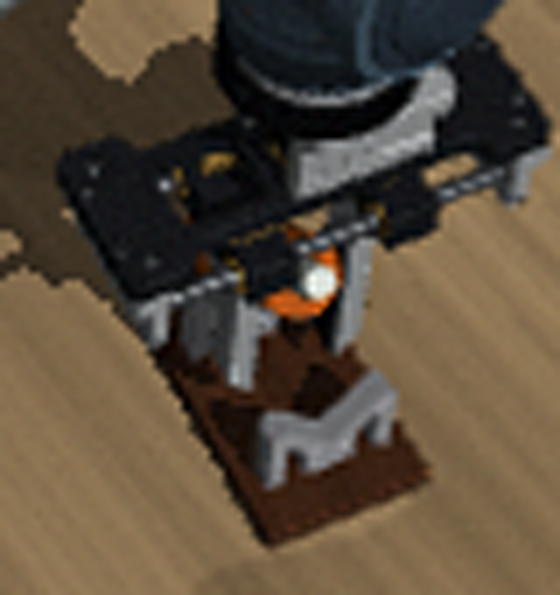

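The cap triangulates to only about 20° of tilt, so the foot slipped past the block instead of turning over. I've used all ten picture views, so from here I'll measure by masks only. I'll lift clear and measure how the bottle sits in the grip.

Call:
move_arm:
  commands:
    - [0,0,0,-0.02,0]
    - [0,0,0,-0.05,0]
    - [0,0,0,-0.09,0]
    - [0,0,0,-0.12,0]
    - [0,0,0,-0.12,0]
    - [0,0,0,-0.12,0]

```text
clock: 10.62
tool_pos: [0.5415, 0.1546, 0.1558]
tcp_rot: [0.76, 0.649, -0.0, -0.0]
ft_force: [-0.7, 0.6, -1.6]
width: 0.0354
grip_force: 14.0
```

```bash
cat >> h.py <<'E'
Y=np.array([np.sin(np.radians(9.1)),np.cos(np.radians(9.1)),0]); XC=np.array([Y[1],-Y[0],0]); C0=np.array([.542,.155,0])
def orange():
    """orange + cap pixels near the gripper, in wrist and scene"""
    s=sensors.get_state(); P=s["tool_pos"]+[0,0,.019]; print("P",P,"r",(P-C0)@Y,"x",(P-C0)@XC,"w",s["width"],"g",s["grip_force"],"F",s["ft_force"].round(1))
    out={}
    for n in("wrist","scene","top"):
        c=calibration(n); im=camera(n); h=cv2.cvtColor(im,cv2.COLOR_RGB2HSV); u,v=proj(c,P)
        rad=130 if n=="wrist" else 35
        box=np.zeros(h.shape[:2],np.uint8); cv2.circle(box,(int(u),int(v)),rad,255,-1)
        for nm,lo,hi in(("or",(5,150,60),(18,255,255)),("wh",(0,0,215),(179,45,255))):
            m=cv2.inRange(h,lo,hi)&box; k,l,st,ce=cv2.connectedComponentsWithStats(m)
            if k>1:
                i=1+np.argmax(st[1:,4]); out[n+nm]=(c,ce[i],st[i]); print(n,nm,"P at",np.array([u,v]).round(0),"bbox",st[i],"cen",ce[i].round(1))
    return P,out
E
python3 - <<'E'
from h import *
np.set_printoptions(precision=4,suppress=True)
P,o=orange()
c,ce,st=o["wristwh"]; cam=-np.array(c["R"]).T@c["t"]; print("f",K(c),"cap dist",K(c)*.016/max(st[2:4]), "P cam",c["R"]@P+c["t"])
for L in(.066,.08):
  for t in range(0,91,15):
    D=np.sin(np.radians(t))*Y+[0,0,np.cos(np.radians(t))]
    print(L,t,*[(proj(o[n][0],P+L*D)).round(0) for n in("wristwh","sceneor")],(c["R"]@(P+L*D)+c["t"])[2].round(3))
E
```

```text
P [0.5415 0.1546 0.1748] r -0.0004703154004075197 x -0.00045195564947361446 w 0.03540395408908755 g 13.992659775540233 F [-0.7  0.6 -1.6]
wrist or P at [244. 250.] bbox [ 202  245   91   63 3039] cen [246.5 281.4]
wrist wh P at [244. 250.] bbox [ 229  252   37   36 1033] cen [247.2 269.1]
scene or P at [299. 205.] bbox [295 191  13  13  63] cen [301.5 198.1]
scene wh P at [299. 205.] bbox [303 195   4   4  14] cen [304.3 196.5]
top or P at [213. 198.] bbox [225 194  15  20 190] cen [231.6 201.7]
f 332.29295727678385 cap dist 0.143694251795366 P cam [-0.0012  0.0317  0.1751]
0.066 0 [243. 335.] [301. 188.] 0.111
0.066 15 [243. 287.] [304. 193.] 0.109
0.066 30 [243. 234.] [307. 200.] 0.111
0.066 45 [244. 187.] [310. 206.] 0.118
0.066 60 [244. 152.] [311. 213.] 0.128
0.066 75 [244. 131.] [312. 219.] 0.142
0.066 90 [245. 123.] [312. 223.] 0.158
0.08 0 [243. 367.] [301. 184.] 0.098
0.08 15 [243. 301.] [305. 191.] 0.095
0.08 30 [243. 228.] [309. 199.] 0.098
0.08 45 [243. 165.] [312. 207.] 0.106
0.08 60 [244. 121.] [314. 215.] 0.118
0.08 75 [244.  98.] [315. 222.] 0.135
0.08 90 [245.  92.] [314. 228.] 0.154
```

```bash
python3 - <<'E'
from h import *
np.set_printoptions(precision=4,suppress=True)
P,o=orange()
def onplane(c,p,off=0): # plane through P spanned by Y,z
    q,d=ray(c,*p); s=((P-q)@XC+off)/(d@XC); X=q+d*s-P; return np.round([X@Y,X[2]],4)
print("cap by scene on plane",onplane(o["scenewh"][0],o["scenewh"][1]))
ct=o["topor"][0]; w=o["wristwh"]; print("two",two(w[0],w[1],*o["scenewh"][:2])[0]-P)
for a in(46,60,75):
  for t in(10,20,40,60,75):
    D=np.sin(np.radians(t))*Y+[0,0,np.cos(np.radians(t))]; N=np.cos(np.radians(t))*Y-np.array([0,0,np.sin(np.radians(t))])
    f=P-a/1e3*D; print(a,t,"top foot corner",proj(ct,f-.018*N).round(0),"low",proj(ct,f+.018*N).round(0),"wrist cap",proj(w[0],f+.112*D).round(0),"scene cap",proj(o["sceneor"][0],f+.112*D).round(0),"wrist shoulder w",(332*.036/(w[0]["R"]@(f+.092*D)+w[0]["t"])[2]).round(0))
E
```

```text
P [0.5409 0.1545 0.1737] r -0.0006698759084530204 x -0.0009813259818999532 w 0.03534319899431399 g 13.992632024455816 F [-0.6  0.3 -2.5]
wrist or P at [244. 250.] bbox [ 202  244   91   64 3025] cen [246.5 281.4]
wrist wh P at [244. 250.] bbox [ 229  252   37   36 1029] cen [247.2 269.1]
scene or P at [299. 205.] bbox [295 191  13  13  62] cen [301.5 198.1]
scene wh P at [299. 205.] bbox [303 195   4   4  14] cen [304.3 196.5]
top or P at [213. 198.] bbox [225 194  15  19 190] cen [231.6 201.5]
cap by scene on plane [0.0181 0.0535]
two [0.0046 0.0195 0.0566]
46 10 top foot corner [224. 201.] low [212. 199.] wrist cap [243. 304.] scene cap [303. 192.] wrist shoulder w 92.0
46 20 top foot corner [226. 202.] low [215. 200.] wrist cap [243. 270.] scene cap [305. 196.] wrist shoulder w 92.0
46 40 top foot corner [229. 202.] low [221. 201.] wrist cap [243. 202.] scene cap [309. 204.] wrist shoulder w 90.0
46 60 top foot corner [231. 201.] low [226. 201.] wrist cap [244. 152.] scene cap [311. 213.] wrist shoulder w 84.0
46 75 top foot corner [230. 201.] low [228. 202.] wrist cap [244. 131.]
[... 504 characters left out ...]
78.0
60 75 top foot corner [235. 202.] low [233. 203.] wrist cap [244. 161.] scene cap [309. 216.] wrist shoulder w 75.0
75 10 top foot corner [227. 203.] low [215. 201.] wrist cap [244. 274.] scene cap [301. 198.] wrist shoulder w 76.0
75 20 top foot corner [230. 203.] low [220. 202.] wrist cap [244. 259.] scene cap [303. 200.] wrist shoulder w 76.0
75 40 top foot corner [236. 204.] low [228. 203.] wrist cap [244. 228.] scene cap [305. 204.] wrist shoulder w 75.0
75 60 top foot corner [240. 203.] low [234. 204.] wrist cap [244. 203.] scene cap [306. 209.] wrist shoulder w 73.0
75 75 top foot corner [240. 203.] low [238. 204.] wrist cap [244. 190.] scene cap [306. 212.] wrist shoulder w 72.0
```

The numbers fit one reading: the shoulder and cap are about 45–57 mm above the grasp point and the bottle leans about 50°. It rode up the fingers while turning. I'll check this against the foot in the top view, using a mask that excludes the wood.

```bash
cat > chk.py <<'E'
from h import *
np.set_printoptions(precision=4,suppress=True)
def chk():
    s=sensors.get_state(); P=s["tool_pos"]+[0,0,.019]
    print("P",P,"r",(P-C0)@Y,"x",(P-C0)@XC,"w",s["width"],"g",s["grip_force"],"F",s["ft_force"].round(1),"clk",s["clock"])
    for n,lo in(("top",(5,170,125)),("scene",(5,170,100)),("wrist",(5,170,100))):
        c=calibration(n); im=camera(n); h=cv2.cvtColor(im,cv2.COLOR_RGB2HSV); u,v=proj(c,P)
        box=np.zeros(h.shape[:2],np.uint8); cv2.circle(box,(int(u),int(v)),130 if n=="wrist" else 45,255,-1)
        for nm,l,hh in(("or",lo,(18,255,255)),("wh",(0,0,190),(179,45,255))):
            if n=="top" and nm=="wh": continue
            m=cv2.inRange(h,l,hh)&box; k,lab,st,ce=cv2.connectedComponentsWithStats(m)
            for i in range(1,k):
                if st[i,4]>6:
                    print(n,nm,"P",np.round([u,v]),"bbox",st[i],"cen",ce[i].round(1))
                    if nm=="or":
                        q=np.argwhere(lab==i)[:,::-1]
                        for j in(q[:,0].argmin(),q[:,0].argmax(),q[:,1].argmin(),q[:,1].argmax()):
                            o,d=ray(c,*q[j]); t=((P-o)@XC)/(d@XC); 
                            if n!="wrist":print("   px",q[j],"at P height: r",((onz(c,*q[j],P[2])-P)@Y).round(3),"x",((onz(c,*q[j],P[2])-P)@XC).round(3), "on mid-plane (r,z rel P)",np.round([(o+d*t-P)@Y,(o+d*t-P)[2]],3))
E
python3 -c "
from chk import *
chk()"
```

```text
P [0.5414 0.1545 0.1744] r -0.0005710865135874927 x -0.0005069267537302555 w 0.0352690026286479 g 13.992598042823374 F [ 0.1  1.  -1.4] clk 10.925
scene or P [299. 205.] bbox [302 191   6   7  15] cen [304.7 193.2]
   px [302 192] at P height: r -0.035 x -0.027 on mid-plane (r,z rel P) [0.006 0.058]
   px [307 195] at P height: r -0.02 x -0.034 on mid-plane (r,z rel P) [0.029 0.071]
   px [304 191] at P height: r -0.035 x -0.034 on mid-plane (r,z rel P) [0.014 0.07 ]
   px [307 197] at P height: r -0.014 x -0.031 on mid-plane (r,z rel P) [0.03  0.065]
scene or P [299. 205.] bbox [295 197  12   6  36] cen [299.8 200.1]
   px [295 199] at P height: r -0.021 x 0.001 on mid-plane (r,z rel P) [-0.023 -0.002]
   px [306 199] at P height: r -0.009 x -0.025 on mid-plane (r,z rel P) [0.027 0.054]
   px [298 197] at P height: r -0.024 x -0.01 on mid-plane (r,z rel P) [-0.009  0.021]
   px [298 202] at P height: r -0.009 x -0.002 on mid-plane (r,z rel P) [-0.007  0.003]
scene wh P [299. 205.] bbox [302 195   5   4  15] cen [303.9 196.5]
wrist or P [244. 250.] bbox [ 202  245   91   62 2830] cen [246.5 281.1]
wrist or P [244. 250.] bbox [224 343  45  14 453] cen [246.1 348.2]
wrist wh P [244. 250.] bbox [ 229  252   38   36 1072] cen [247.3 269.5]
```

```bash
python3 - <<'E'
from h import *
im=camera("top"); cv2.imwrite("pics/t9.png",im[:,:,::-1]); h=cv2.cvtColor(im,cv2.COLOR_RGB2HSV)
for v in range(188,218,3): print(v,[tuple(int(a) for a in h[v,u]) for u in range(216,250,4)])
w=camera("wrist"); cv2.imwrite("pics/w9.png",w[:,:,::-1]); g=cv2.cvtColor(w,cv2.COLOR_RGB2HSV)
print([ (v,tuple(int(a) for a in g[v,247])) for v in range(190,384,8)])
for v in(250,270,290,346,354): 
    r=np.where(cv2.inRange(g,(5,130,60),(20,255,255))[v,150:350])[0]+150; print(v,r.min() if len(r) else 0,r.max() if len(r) else 0)
E
```

```text
188 [(100, 70, 106), (83, 23, 44), (72, 28, 45), (18, 95, 131), (18, 107, 159), (18, 104, 154), (18, 107, 158), (19, 107, 157), (19, 103, 156)]
191 [(101, 72, 103), (98, 25, 41), (120, 6, 41), (18, 102, 160), (19, 109, 152), (18, 104, 152), (18, 107, 153), (18, 101, 154), (19, 105, 156)]
194 [(102, 71, 107), (80, 19, 40), (75, 26, 39), (14, 162, 99), (19, 85, 93), (18, 99, 172), (19, 106, 163), (19, 103, 159), (19, 103, 161)]
197 [(100, 78, 104), (100, 18, 42), (104, 65, 43), (14, 213, 102), (14, 211, 98), (15, 215, 90), (13, 157, 57), (19, 108, 170), (18, 104, 164)]
200 [(101, 77, 106), (120, 13, 38), (100, 80, 48), (13, 223, 105), (14, 212, 107), (14, 218, 109), (14, 109, 49), (17, 103, 97), (18, 105, 80)]
203 [(101, 74, 107), (83, 27, 38), (102, 82, 53), (13, 212, 107), (14, 219, 106), (13, 216, 110), (19, 89, 86), (16, 97, 89), (18, 103, 163)]
206 [(100, 74, 107), (90, 38, 40), (102, 69, 48), (14, 230, 92), (14, 205, 102), (14, 225, 103), (17, 93, 101), (18, 107, 178), (19, 107, 169)]
209 [(102, 72, 106), (100, 40, 38), (106, 62, 45), (107, 18, 129), (18, 98, 47), (15, 102, 55), 
[... 238 characters left out ...]
(13, 144, 78), (13, 152, 79), (13, 155, 84), (20, 99, 93), (18, 101, 83), (18, 106, 173)]
[(190, (14, 161, 98)), (198, (11, 151, 101)), (206, (140, 5, 164)), (214, (150, 3, 167)), (222, (0, 13, 114)), (230, (13, 157, 57)), (238, (17, 83, 175)), (246, (15, 203, 198)), (254, (35, 7, 233)), (262, (35, 7, 234)), (270, (35, 7, 234)), (278, (34, 8, 236)), (286, (30, 7, 230)), (294, (45, 7, 144)), (302, (15, 128, 211)), (310, (90, 12, 86)), (318, (108, 11, 111)), (326, (110, 13, 116)), (334, (120, 15, 102)), (342, (10, 129, 97)), (350, (15, 230, 122)), (358, (16, 113, 117)), (366, (17, 91, 112)), (374, (42, 12, 108)), (382, (21, 31, 154))]
250 225 268
270 206 288
290 202 292
346 158 335
354 160 332
```

That confirms it: saturated orange reaches top column 239, so the foot is about 70 mm towards -y and low. The bottle leans about 47° and is gripped near its shoulder, 38 mm above the grasp point. Now I'll lower it so the foot side lies on the near V and the descent turns it further, with the fingers staying in the gap.

Call:
move_arm:
  commands:
    - [0,0.006,0,0.04,0]
    - [0,0.006,0,0.08,0]
    - [0,0.006,0,0.1,0]
    - [0,0.006,0,0.106,0]
    - [0,0.007,0,0.11,0]
    - [0,0.008,0,0.113,0]
    - [0,0.009,0,0.116,0]
    - [0,0.011,0,0.119,0]
    - [0,0.013,0,0.122,0]
    - [0,0.015,0,0.125,0]
    - [0,0.016,0,0.128,0]
    - [0,0.016,0,0.131,0]
    - [0,0.016,0,0.134,0]
    - [0,0.016,0,0.134,0]
    - [0,0.016,0,0.134,0]

```text
clock: 13.05
tool_pos: [0.5442, 0.1701, 0.0222]
tcp_rot: [0.76, 0.649, -0.0, -0.0]
ft_force: [-1.9, -0.6, 0.9]
width: 0.0355
grip_force: 14.0
```

```bash
cat > chk2.py <<'E'
from h import *
np.set_printoptions(precision=4,suppress=True)
def chk2():
    """bottle ends: shoulder/cap from wrist+scene, foot end from top, in cradle coordinates (r along, z)"""
    s=sensors.get_state(); P=s["tool_pos"]+[0,0,.019]
    print("P r",((P-C0)@Y).round(4),"x",((P-C0)@XC).round(4),"z",P[2].round(4),"w",s["width"],"g",s["grip_force"],"F",s["ft_force"].round(1),"clk",s["clock"])
    B=[]
    for n in("wrist","scene","top"):
        c=calibration(n); h=cv2.cvtColor(camera(n),cv2.COLOR_RGB2HSV)
        def mp(u,v):
            o,d=ray(c,u,v); t=((C0-o)@XC)/(d@XC); X=o+d*t; return np.round([(X-C0)@Y,X[2]],4)
        A=[proj(c,C0+[0,0,.06]+k*Y) for k in(-.09,0,.09)]; box=np.zeros(h.shape[:2],np.uint8)
        for a in A: cv2.circle(box,tuple(int(q) for q in np.clip(a,-900,900)),120 if n=="wrist" else 24,255,-1)
        for nm,lo,hi,mn in(("or",(5,180,60),(18,255,255),8),("wh",(0,0,190),(60,30,255),8)):
            if n=="top" and nm=="wh": continue
            m=cv2.inRange(h,lo,hi)&box; k,lab,st,ce=cv2.connectedComponentsWithStats(m)
            for i in range(1,k):
                if st[i,4]>=(mn if n!="wrist" else 200):
                    q=np.argwhere(lab==i)[:,::-1]; a=[q[q[:,0].argmin()],q[q[:,0].argmax()],q[q[:,1].argmin()],q[q[:,1].argmax()]]
                    e="" if n=="wrist" else [((onz(c,*p,.055)-C0)@Y).round(3) for p in a]
                    print(n,nm,"bbox",st[i],"cen",ce[i].round(1),"midplane r,z",mp(*ce[i]),"r at z.055 of L,R,T,B px",e)
E
python3 -c "
from chk2 import *
chk2()"
```

```text
P r 0.0153 x -0.0002 z 0.0412 w 0.035531657176260334 g 13.998154801956844 F [-1.9 -0.6  0.9] clk 13.05
wrist or bbox [ 202  248   90   59 3022] cen [246.4 284.5] midplane r,z [1.201  2.0402] r at z.055 of L,R,T,B px 
wrist or bbox [ 211  343   70   39 2524] cen [245.2 361.4] midplane r,z [-0.1516 -0.0615] r at z.055 of L,R,T,B px 
wrist wh bbox [231 233  35  29 762] cen [247.7 246.9] midplane r,z [0.1743 0.3795] r at z.055 of L,R,T,B px 
scene or bbox [300 228   6   5  17] cen [303.3 229.6] midplane r,z [0.0342 0.1068] r at z.055 of L,R,T,B px [np.float64(0.002), np.float64(0.002), np.float64(-0.001), np.float64(0.014)]
scene or bbox [295 234   6   4  17] cen [297.4 235.8] midplane r,z [0.01   0.0443] r at z.055 of L,R,T,B px [np.float64(0.011), np.float64(0.02), np.float64(0.01), np.float64(0.018)]
scene wh bbox [302 234   3   4   8] cen [303.2 235.4] midplane r,z [0.0378 0.084 ] r at z.055 of L,R,T,B px [np.float64(0.022), np.float64(0.018), np.float64(0.017), np.float64(0.026)]
top or bbox [225 198  16  15 169] cen [232.3 205.1] midplane r,z [-0.0431  0.0462] r at z.055 of L,R,T,B px [np.float64(-0.02), np.float64(-0.066), np.float64(-0.023), np.float64(-0.059)]
```

Tilt is now about 67° with the bottle's middle near r = -17 mm. I'll take the last few millimetres down, then open so the cap end settles into the far notch.

Call:
move_arm:
  commands:
    - [0,0.002,0,0.002,0]
    - [0,0.003,0,0.004,0]
    - [0,0.003,0,0.006,0]
    - [0,0.003,0,0.006,0]
    - [0.037,0.003,0,0.006,0]
    - [0.04,0.003,0,0.006,0]
    - [0.045,0.003,0,0.006,0]
    - [0.05,0.003,0,0.006,0]
    - [0.056,0.003,0,0.006,0]
    - [0.056,0.003,0,0.006,0]
    - [0.056,0.003,0,0.006,0]
    - [0.056,0.003,0,0.006,0]

```text
clock: 14.7
tool_pos: [0.545, 0.1733, 0.0165]
tcp_rot: [0.76, 0.649, 0.0, 0.0]
ft_force: [-0.3, -0.1, -0.2]
width: 0.0563
grip_force: 0.0
```

```bash
python3 -c "
from chk2 import *
chk2()"
```

```text
P r 0.0186 x 0.0 z 0.0355 w 0.05627474938014462 g 0.0 F [-0.3 -0.1 -0.2] clk 14.7
wrist or bbox [ 205  224   81   83 5835] cen [244.6 268.1] midplane r,z [-0.0014  0.0178] r at z.055 of L,R,T,B px 
wrist or bbox [ 210  343   69   40 2624] cen [244.  361.9] midplane r,z [-0.035   0.0558] r at z.055 of L,R,T,B px 
wrist wh bbox [231 194  26  37 830] cen [244.2 213.3] midplane r,z [0.0459 0.0549] r at z.055 of L,R,T,B px 
scene or bbox [290 219   5   6  19] cen [292.  221.3] midplane r,z [-0.0262  0.0689] r at z.055 of L,R,T,B px [np.float64(-0.045), np.float64(-0.033), np.float64(-0.045), np.float64(-0.026)]
scene or bbox [295 226   6   5  16] cen [297.5 228. ] midplane r,z [0.0057 0.0772] r at z.055 of L,R,T,B px [np.float64(-0.01), np.float64(-0.007), np.float64(-0.012), np.float64(-0.003)]
scene or bbox [294 231  13  14 109] cen [300.  237.6] midplane r,z [0.0237 0.0538] r at z.055 of L,R,T,B px [np.float64(0.018), np.float64(0.03), np.float64(0.007), np.float64(0.039)]
top or bbox [224 199  15  13 155] cen [230.7 204.7] midplane r,z [-0.0379  0.0477] r at z.055 of L,R,T,B px [np.float64(-0.016), np.float64(-0.059), np.float64(-0.018), np.float64(-0.053)]
```

The bottle is down. Its foot end is at r ≈ -58 mm and its cap is around +46 to +54 mm, so its middle is at about -12 mm. I'll regrip at the middle, lift, shift +12 mm and lower it.

Call:
move_arm:
  commands:
    - [0.056,0,0,-0.02,0]
    - [0.056,-0.015,0,-0.02,0]
    - [0.056,-0.028,0,-0.02,0]
    - [0.056,-0.028,0,-0.02,0]
    - [0.03,-0.028,0,-0.02,0]
    - [0,-0.028,0,-0.02,0]
    - [0,-0.028,0,-0.02,0]
    - [0,-0.028,0,-0.02,0]
    - [0,-0.028,0,-0.02,0]
    - [0,-0.028,0,-0.03,0]
    - [0,-0.028,0,-0.036,0]
    - [0,-0.022,0,-0.036,0]
    - [0,-0.016,0,-0.036,0]
    - [0,-0.016,0,-0.036,0]
  newtons: 12

```text
clock: 16.6
tool_pos: [0.5423, 0.158, 0.0522]
tcp_rot: [0.76, 0.65, -0.0, -0.0]
ft_force: [0.0, 0.4, -1.9]
width: 0.0356
grip_force: 12.0
```

```bash
python3 -c "
from chk2 import *
chk2()"
```

```text
P r 0.0031 x -0.0002 z 0.0712 w 0.035551422280934386 g 11.991068702191114 F [ 0.   0.4 -1.9] clk 16.6
wrist or bbox [ 211  156   75  151 9845] cen [246.8 231.8] midplane r,z [0.2281 0.5941] r at z.055 of L,R,T,B px 
wrist wh bbox [234 127  24  32 685] cen [246.5 143. ] midplane r,z [ 24.9698 200.41  ] r at z.055 of L,R,T,B px 
scene or bbox [293 222  17  24 233] cen [299.7 233.7] midplane r,z [0.0197 0.0679] r at z.055 of L,R,T,B px [np.float64(-0.022), np.float64(0.036), np.float64(-0.025), np.float64(0.046)]
top or bbox [229 199   5  11  50] cen [230.9 204. ] midplane r,z [-0.0413  0.0753] r at z.055 of L,R,T,B px [np.float64(-0.031), np.float64(-0.043), np.float64(-0.033), np.float64(-0.036)]
```

Call:
move_arm:
  commands:
    - [0,0,0,0.004,0]
    - [0,0,0,0.008,0]
    - [0,0,0,0.012,0]
    - [0,0,0,0.016,0]
    - [0,0,0,0.017,0]
    - [0,0,0,0.017,0]
    - [0.037,0,0,0.017,0]
    - [0.042,0,0,0.017,0]
    - [0.05,0,0,0.017,0]
    - [0.056,0,0,0.017,0]
    - [0.056,0,0,0.017,0]
    - [0.056,0,0,0,0]
    - [0.056,0,0,-0.04,0]
    - [0.056,0,0,-0.1,0]
    - [0.056,-0.06,0,-0.15,0]
    - [0.056,-0.12,0,-0.18,0]
    - [0.056,-0.18,0,-0.18,0]
    - [0.056,-0.18,0,-0.18,0]

```text
clock: 19.0
tool_pos: [0.5145, -0.0229, 0.2349]
tcp_rot: [0.762, 0.648, 0.001, 0.002]
ft_force: [0.1, 0.1, -0.0]
width: 0.056
grip_force: 0.0
```

```bash
python3 -c "
from chk2 import *
chk2()
Xh=None
a=np.radians(8.6); xo=np.array([np.cos(a),np.sin(a)]); O=np.array([.5218,-.2005]); H=O+.06*xo; print('handle',H)
plan((*H,.17),98.6)
"
```

```text
P r -0.1801 x 0.0009 z 0.2539 w 0.055986857157306634 g 0.0 F [ 0.1  0.1 -0. ] clk 19.0
wrist or bbox [ 224    0   40   45 1560] cen [243.8  20.9] midplane r,z [-0.0227  0.0368] r at z.055 of L,R,T,B px 
scene or bbox [283 216  26  33 383] cen [295.6 231.3] midplane r,z [-0.0019  0.0511] r at z.055 of L,R,T,B px [np.float64(-0.044), np.float64(0.041), np.float64(-0.054), np.float64(0.054)]
top or bbox [202 193  33  19 360] cen [217.8 202.6] midplane r,z [0.0039 0.0432] r at z.055 of L,R,T,B px [np.float64(0.051), np.float64(-0.046), np.float64(0.041), np.float64(-0.043)]
handle [ 0.5811 -0.1915]
shift [-0.1588  0.0929  0.0629] turn 1.2628 clock 19.15 pos [ 0.5143 -0.0201  0.2329] q [-0.26 -0.1   1.87  0.    1.37 -0.1 ] F [-0.  -0.1 -0.9] w 0.05588598520332714
```

The orange body spans r = -46 to +51 mm, which is centred, and it lies in both notches with nothing holding it. Next I'll go above the fin with the fingers turned across it and measure it with the wrist camera.

Call:
move_arm:
  commands:
    - [0.056,-0.04,0.02,0,0.18]
    - [0.056,-0.08,0.045,0,0.36]
    - [0.056,-0.12,0.07,0,0.54]
    - [0.056,-0.159,0.093,0.01,0.72]
    - [0.056,-0.159,0.093,0.02,0.9]
    - [0.056,-0.159,0.093,0.03,1.08]
    - [0.056,-0.159,0.093,0.03,1.263]
    - [0.056,-0.159,0.093,0.03,1.263]
    - [0.056,-0.159,0.093,0.03,1.263]
    - [0.056,-0.159,0.093,0.03,1.263]

```text
clock: 20.4
tool_pos: [0.5815, -0.1913, 0.2025]
tcp_rot: [0.997, 0.076, 0.0, 0.0]
ft_force: [-0.7, -0.4, -0.3]
width: 0.0559
grip_force: 0.0
```

```bash
python3 - <<'E'
from h import *
np.set_printoptions(precision=4,suppress=True)
H=(.5811,-.1915); plan((*H,.125-.019),98.6)
a=np.radians(8.6); xo=np.array([np.cos(a),np.sin(a),0]); yo=np.array([-xo[1],xo[0],0])
for n in("wrist","top"):
    c=calibration(n); h=cv2.cvtColor(camera(n),cv2.COLOR_RGB2HSV); m=cv2.inRange(h,(100,110,30),(130,255,255))
    b=np.zeros_like(m); L=[proj(c,np.array([*H,z])+i*.019*xo+j*.008*yo) for z in(.086,.12) for i in(-1,1) for j in(-1,1)]
    print(n,"fin expected",[l.round(0) for l in L])
    p=np.mean(L,0); cv2.circle(b,(int(p[0]),int(p[1])),110 if n=="wrist" else 20,255,-1); m&=b
    k,lab,st,ce=cv2.connectedComponentsWithStats(m)
    for i in range(1,k):
        if st[i,4]>15: print(st[i],ce[i].round(1))
    if n=="wrist":
        for v in range(st[1:,1].min(),st[1:,1].max()+90,8):
            if v<384:
                q=np.where(m[v])[0]
                if len(q): print(v,q.min(),q.max(),len(q))
E
```

```text
shift [-0.0004  0.0001  0.0965] turn 0.0028 clock 20.4 pos [ 0.5815 -0.1913  0.2025] q [-0.5   0.16  1.66  0.    1.32  0.91] F [-0.7 -0.4 -0.3] w 0.05591043485704557
wrist fin expected [array([255., 207.]), array([238., 207.]), array([256., 167.]), array([238., 167.]), array([256., 220.]), array([237., 220.]), array([257., 175.]), array([237., 175.])]
[ 152  139  188   14 1277] [245.6 146.9]
[ 138  160  216   56 3095] [245.5 171.3]
139 226 267 42
147 165 339 175
163 140 352 213
171 139 353 215
179 240 251 12
187 239 251 13
195 240 251 12
203 240 251 12
211 240 251 12
top fin expected [array([336., 196.]), array([330., 197.]), array([334., 184.]), array([328., 185.]), array([338., 195.]), array([332., 195.]), array([335., 182.]), array([330., 183.])]
```

The fin is centred between the fingers: its column is 245.7 against the expected 247, about 1 mm off. I'll descend and grip it slightly above its point.

Call:
move_arm:
  commands:
    - [0.056,0.001,0,0.04,0]
    - [0.056,0.001,0,0.08,0]
    - [0.056,0.001,0,0.1,0]
    - [0.056,0.001,0,0.11,0]
    - [0.056,0.001,0,0.11,0]
    - [0.056,0.001,0,0.11,0]
    - [0.03,0.001,0,0.11,0]
    - [0,0.001,0,0.11,0]
    - [0,0.001,0,0.11,0]
    - [0,0.001,0,0.11,0]
    - [0,0.001,0,0.11,0]
    - [0,0.001,0,0.11,0]
    - [0,0.001,0,0.11,0]
  newtons: 20

```text
clock: 22.12
tool_pos: [0.5821, -0.1905, 0.0924]
tcp_rot: [0.997, 0.076, -0.0, -0.001]
ft_force: [-1.1, 5.7, 2.9]
width: 0.0117
grip_force: 20.0
```

Call:
move_arm:
  commands:
    - [0,-0.002,0,-0.006,0]
    - [0,-0.003,0,-0.012,0]
    - [0,-0.005,0,-0.019,0]
    - [0,-0.008,0,-0.025,0]
    - [0,-0.01,0,-0.031,0]
    - [0,-0.013,0,-0.036,0]
    - [0,-0.016,0,-0.042,0]
    - [0,-0.019,0,-0.048,0]
    - [0,-0.023,0,-0.053,0]
    - [0,-0.027,0,-0.058,0]
    - [0,-0.031,0,-0.063,0]
    - [0,-0.035,0,-0.068,0]
    - [0,-0.039,0,-0.073,0]
    - [0,-0.044,0,-0.078,0]
    - [0,-0.049,0,-0.082,0]
    - [0,-0.054,0,-0.086,0]
    - [0,-0.059,0,-0.09,0]
    - [0,-0.064,0,-0.0935,0]
    - [0,-0.064,0,-0.0935,0]
    - [0,-0.064,0,-0.0935,0]

```text
clock: 24.62
tool_pos: [0.5183, -0.2011, 0.1858]
tcp_rot: [0.997, 0.075, -0.001, -0.0]
ft_force: [-1.6, 5.4, -3.5]
width: 0.012
grip_force: 20.0
```

```bash
python3 - <<'E'
from h import *
np.set_printoptions(precision=4,suppress=True)
s=sensors.get_state(); print(s["clock"],s["tool_pos"],s["width"],s["grip_force"],s["ft_force"].round(1))
a=np.radians(8.6); xo=np.array([np.cos(a),np.sin(a),0]); yo=np.array([-xo[1],xo[0],0]); O=np.array([.5218,-.2005,0])
Hg=O-.085*xo+[0,0,.08]; P=s["tool_pos"]+[0,0,.019]; d=P-Hg; ang=np.degrees(np.arctan2(d[2],d@xo)); print("rel",d@xo,d[2],"R",np.hypot(d@xo,d[2]),"ang if in-grip pt kept",ang-np.degrees(np.arctan2(31,146)))
# lid free edge (blue strip?) in scene: blue pixels near
for n in("scene","top"):
    c=calibration(n); h=cv2.cvtColor(camera(n),cv2.COLOR_RGB2HSV); m=cv2.inRange(h,(100,110,30),(130,255,255)); 
    for t in(40,45,50):
        T=np.radians(t); ex=np.cos(T)*xo+np.array([0,0,np.sin(T)]); ez=-np.sin(T)*xo+np.array([0,0,np.cos(T)])
        pts=[Hg+x*ex+z*ez+y*yo for x,z,y in((.162,.006,0),(.162,.04,0),(.128,.04,0),(.128,.006,0),(.17,.003,.11),(.17,.003,-.11))]
        print(n,t,[proj(c,p).round(0) for p in pts])
    p=proj(c,P); b=np.zeros_like(m); cv2.circle(b,(int(p[0]),int(p[1])),30,255,-1); k,l,st,ce=cv2.connectedComponentsWithStats(m&b)
    print([ (st[i],ce[i].round(1)) for i in range(1,k) if st[i,4]>8])
cv2.imwrite("pics/s_end.png",camera("scene")[:,:,::-1])
from chk2 import chk2; chk2()
E
```

```text
24.625 [ 0.5183 -0.2011  0.1858] 0.011961383293444535 19.99745786190033 [-1.6  5.4 -3.5]
rel 0.08142382982638956 0.12483230728032742 R 0.14904007851758175 ang if in-grip pt kept 44.89745737122257
scene 40 [array([225., 129.]), array([230., 119.]), array([237., 121.]), array([232., 131.]), array([247., 148.]), array([201., 113.])]
scene 45 [array([228., 125.]), array([233., 115.]), array([240., 118.]), array([234., 127.]), array([250., 143.]), array([203., 109.])]
scene 50 [array([230., 121.]), array([236., 112.]), array([242., 115.]), array([236., 124.]), array([252., 139.]), array([206., 105.])]
[(array([206, 111,  45,  34, 145], dtype=int32), array([229.5, 125.9])), (array([239, 125,  19,  14,  39], dtype=int32), array([248.2, 131.8]))]
top 40 [array([340., 194.]), array([343., 200.]), array([343., 211.]), array([340., 204.]), array([300., 196.]), array([379., 185.])]
top 45 [array([341., 197.]), array([344., 205.]), array([344., 214.]), array([341., 206.]), array([300., 199.]), array([381., 189.])]
top 50 [array([342., 200.]), array([345., 209.]), array([345., 218.]), array([342., 209.]), array([301., 203.]), array([383., 192.])]
[(array([325, 181,  10,   4,  19], dtype=int32), array([329.8, 182.6]))]
P r -0.3554 x 0.0329 z 0.2048 w 0.011977431936704147 g 19.996693432331085 F [-0.4  5.7 -3.3] clk 24.775
wrist wh bbox [ 36 176  46   6 215] cen [ 58.3 178.7] midplane r,z [-0.2025  0.102 ] r at z.055 of L,R,T,B px 
scene or bbox [284 216  25  33 384] cen [295.7 231.3] midplane r,z [-0.0016  0.0515] r at z.055 of L,R,T,B px [np.float64(-0.049), np.float64(0.041), np.float64(-0.055), np.float64(0.054)]
top or bbox [202 193  33  19 357] cen [218.1 202.5] midplane r,z [0.0025 0.0458] r at z.055 of L,R,T,B px [np.float64(0.051), np.float64(-0.046), np.float64(0.041), np.float64(-0.043)]
```

The blue edge in the scene view matches the 45° prediction and the bottle hasn't moved. As a last check, I'll fit the edge line clear of the fin.

```bash
python3 - <<'E'
from h import *
im=cv2.imread("pics/s_end.png"); h=cv2.cvtColor(im,cv2.COLOR_BGR2HSV); m=cv2.inRange(h,(100,110,30),(130,255,255)); c=calibration("scene")
a=np.radians(8.6); xo=np.array([np.cos(a),np.sin(a),0]); yo=np.array([-xo[1],xo[0],0]); Hg=np.array([.5218,-.2005,.08])-.085*xo
for y in(-.08,-.06,-.05,.05,.06,.08,.1):
    best=[]
    for t in np.arange(30,60,.5):
        T=np.radians(t); e=np.cos(T)*xo+np.array([0,0,np.sin(T)]); z=-np.sin(T)*xo+np.array([0,0,np.cos(T)])
        u,v=proj(c,Hg+.17*e+.003*z+y*yo).round().astype(int)
        if m[v,u]: best.append(t)
    print(y,best and (min(best),max(best)))
s=sensors.get_state(); print(s["qvel"].round(3),s["width"])
E
```

```text
-0.08 (np.float64(43.5), np.float64(45.0))
-0.06 (np.float64(44.0), np.float64(45.5))
-0.05 (np.float64(44.0), np.float64(44.5))
0.05 (np.float64(44.0), np.float64(54.0))
0.06 (np.float64(44.5), np.float64(53.5))
0.08 (np.float64(45.0), np.float64(54.0))
0.1 (np.float64(44.5), np.float64(54.0))
[-0.    -0.    -0.     0.    -0.     0.001] 0.011891687859142288
```

The lid reads about 45° along its edge and is steady in the grip, so I'm handing in.

```bash
python3 -c "
from workcell import robot
print(robot.job_done())"
```

```text
the job is handed in; nothing more can be done
None
```

The orange bottle lies centred in both cradle notches and released, the lid is held steady at about 45°, and the job is handed in at about 25 s; I didn't separately re-measure the bystander items.

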